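# Tighten the airbrush air-line nut: finger-tight plus a quarter turn

## Robot

A 7-joint arm with a two-finger parallel gripper is mounted at the origin on the work surface. World frame = base frame: x ahead of the robot, y to its left, z up, the work surface at z = 0. Lengths are in m, angles in rad, forces in N, time in s.
With the tool pointing down it reaches from about 0.425 to 0.925 m from the base axis. Payload 6.8 kg.
Tool frame: the origin (TCP) lies on the centre line of the jaws, within the pads' length; the fingertips stand 25 mm ahead of it and the grasp point (between the pads) lies 6 mm ahead of it; z points along the fingers, y is the line along which they close (so a half turn about z gives the same grasp; the last joint's range is limited). The gripper opens to 85 mm and grips with 20 to 120 N. Pads are 22 mm wide; open, the fingers measure 114 mm over their backs; the gripper's body (76 mm by 85 mm) begins 54 mm behind the grasp point. The pads swing forward as they close: fully open they stand 13 mm farther back than shut.
Start: joints at [1.141, 0.477, 0.022, 1.555, -0.011, 1.109, -0.083], TCP at [0.213, -0.64, 0.256] pointing down, gripper open.
Joint ranges: [-2.96, 2.96], [-0.34, 2.1], [-1.41, 1.46], [0.24, 2.44], [-1.37, 4.51], [0.17, 1.92], [-2.96, 2.96]. Speed limits (rad/s): [2.39, 2.39, 3.14, 3.14, 3.14, 3.14, 3.14].

## Interface

Orientations are given as a rotation vector (axis times angle).
In Python, from bench import telemetry, grab_frame, job gives the robot as it stands.
- The arm moves only by the tool apply_moves, never from a script. Its argument "rows" is a list of rows, each a list of 2 entries, a list of its own where there are three numbers: the shift along the tool's x, y, z each as a share of 250 mm, from -1 to 1, then the turn, a rotation vector about the tool's x, y, z each as a share of pi rad, from -1 to 1. A call has 1 to 10 rows; each row is the pose to reach, as a shift and turn from the pose commanded when the call began, along the tool's axes at that moment, turning the shorter way round; what a row does not reach only later rows make up. A row lasts 1/8 s, in which the tool goes at most 62.5 mm and 10.7 degrees, less where a joint would pass 70% of its speed; a pose out of reach is approached as far as the arm can. A call with a number of a shift or a turn outside -1 to 1 is refused whole. A call with a gripper value outside its range is refused whole. "jaw" is the gripper's target within -1 to 1 (fully open at 1, half-way at 0, shut at -1), set as the call begins (left out, the last holds). The fingers move at their own pace and stop on an object; "newtons" is the grip in N (left out, the last holds). Time passes only in rows, so rows that repeat a pose let the fingers close. It gives the time, the measured TCP pose, the force, the opening and the grip force at its end, in the units of the state.
- telemetry.get_obs(): the state, without advancing time (a new reading comes with each control period).
- grab_frame(name): name is "side" or "top" or "wrist"; returns a dict with "frame" (400x640x3 uint8, red, green, blue), "vertical_fov" (degrees; the focal length in pixels is half the picture's height over the tangent of half this angle, whatever the lens; pixels are square), "cx", "cy" (the principal point, pixels), "origin" and "attitude" of the camera in the world. Camera axes: x right, y up, looking along -z (the intrinsics and any distortion apply to the point x, -y, -z); pixel columns grow to the right and rows downward; lengths in m; the calibration is good to about 2 mm. A picture is of the moment at which its call begins. There is no depth.
- job.hand_in(): hands the job in; it is judged then, once.
The state is a dict: "clock": time; "joints": joint angles; "qvel": joint speeds; "tau": joint torques, N m; "tcp_pos": TCP position; "orientation": TCP orientation; "contact_force": force on the tool from outside, world axes, zero at the start; "moment": the same for the moment, N m; "grip_width": finger opening in m; "gripper_force": force on a finger pad.
Only numpy, scipy, OpenCV 4.12 (cv2) and the standard library are available. Lean on these libraries where they do the work, as an engineer would, in place of code of your own. Each camera call takes 0.05 s, during which the arm holds its last target. There are 200 camera calls.

## Task

On the blue airbrush air block, turn the round brass nut clockwise with the fingers until it is finger-tight (its red line then points along the wrench handle). Let go of the nut and, with the red-handled ratchet wrench that already sits on it, tighten it one quarter turn further clockwise, until the handle lies over the white line on the block; then leave it alone. Do not use the wrench before the nut is finger-tight, do not make the quarter turn by gripping the nut, and do not overtighten.

Things in the scene. Friction and masses are not known exactly. Their poses are not given: they have to be found in the camera images.
- nut_mid (a point): Centre of the brass nut's grip on the blue block (70 mm square, top at 52 mm), 105 mm above the table. A round upright sleeve 24 mm wide, 19 mm up and down from here; an 8 mm tube stub rises to 25 mm above here. Below: hexagon flange 34 mm wide, then the wrench's ring, 46 mm wide, its top 27 mm below here. Red line on top. z up. The grey block with black-handled wrench is no part of the job.
- air_nut (a joint): Turn of the nut relative to the wrench, rad, growing clockwise from above. Starts at 0 to 0.35; finger-tight at its stop, 1.25 (red line along the wrench handle). Turns easily (0.05 N m) to there in one grasp at any angle; then a light grip (20 to 40 N) slips; a hard grip could drag the wrench round with it.
- wrench_end (a point): Middle of the wrench's red grip, 112 mm out from the nut's axis, 71 mm above the table. The handle is a level flat bar 18 mm wide, 10 mm thick, out to 138 mm from the axis, free underneath; the last 50 mm are red. x points outward along it, z up. It starts over the block's corner 90 degrees counter-clockwise (from above) of the corner with the white line and swings level round the nut's axis.
- air_wrench (a joint): Turn of the wrench, rad, growing clockwise from above: 0 at the start, a quarter turn is 1.57, it can go on to 2.4. The nut turns with it. It stays where it is left; stiff, about 1.6 N m, so 14 N sideways at the red grip moves it. Being a ratchet, it stays put while the nut is turned clockwise by hand.

How it is judged:
By the outcome, as a careful person would: the job done as asked, in the order asked, and still so for the second after the job is handed in, with the robot touching nothing.
It also fails if it takes over 50 s, if anything falls off the work surface, if the arm or the gripper's body presses on something with over 40 N, if the wrist force passes 120 N, or if a joint passes its speed limit or range.

## Working session

There is one attempt and no reset: what is moved stays moved. The work goes in short steps, Python scripts to look and compute and a tool call to move; the robot and the scene stay as the last step left them, time stands still between calls to the robot, and variables do not carry over. Pictures are saved under pics/ and viewed, at most 10 in all, crops included, and the job is handed in when it is done.

Besides the shell and the picture viewer there is one more tool, called after ">>>" by a JSON object that holds its "op" and its "data". apply_moves: Moves the arm, as the interface text tells. Its arguments: {"type":"object","properties":{"rows":{"type":"array"},"jaw":{"type":"number"},"newtons":{"type":"number"}},"required":["rows"]}

```bash
mkdir -p pics; ls
python3 - <<'E'
from bench import telemetry, grab_frame
import cv2,numpy as np
print(telemetry.get_obs())
for n in("top","side"):
    f=grab_frame(n); print(n,{k:v for k,v in f.items() if k!="frame"})
    cv2.imwrite(f"pics/{n}0.png",f["frame"][:,:,::-1]); np.save(f"pics/{n}0.npy",f,allow_pickle=True)
E
```

```text
pics
{'clock': 0.0, 'joints': array([ 1.1409219 ,  0.47780219,  0.02234677,  1.55646342, -0.01150528,
        1.10927738, -0.08311637]), 'qvel': array([-0.00177673,  0.00039274, -0.0004014 ,  0.00043464, -0.00032472,
       -0.00041242,  0.00111145]), 'tau': array([ 7.39846146e-04, -5.96453047e+01,  1.60787232e+00, -2.81203526e+01,
        1.23834264e-02,  9.31803079e-03,  4.00216948e-06]), 'tcp_pos': array([ 0.2132824 , -0.63984218,  0.25531935]), 'orientation': array([-3.09927222e+00, -5.02975056e-01,  6.64894089e-04]), 'contact_force': array([ 0.01114373,  0.87898371, -0.74173374]), 'moment': array([ 0.01497337, -0.02938548, -0.01673312]), 'gripper_force': 0.0, 'grip_width': 0.08563910998006868}
top {'vertical_fov': 48.234428731617704, 'cx': 325.90495003575467, 'cy': 201.46292876723734, 'origin': array([0.48082648, 0.04777787, 0.7998419 ]), 'attitude': array([ 0.06351376, -0.08283179, -1.54679931])}
side {'vertical_fov': 47.330039363171274, 'cx': 322.156694784274, 'cy': 206.29103993199396, 'origin': array([ 0.10032489, -0.51229822,  0.60330502]), 'attitude': array([ 0.96991035, -0.33169569, -0.62407204])}
```

View pics/top0.png

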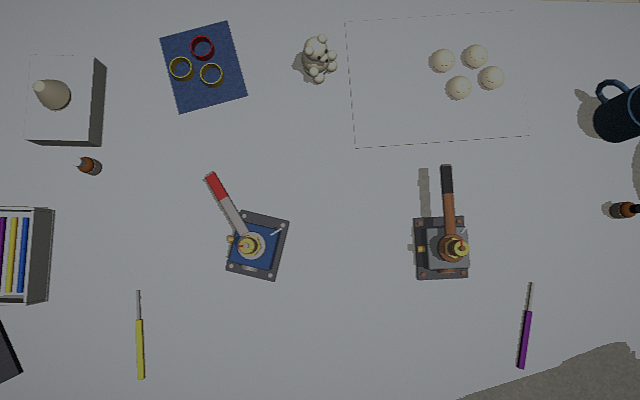

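View pics/side0.png

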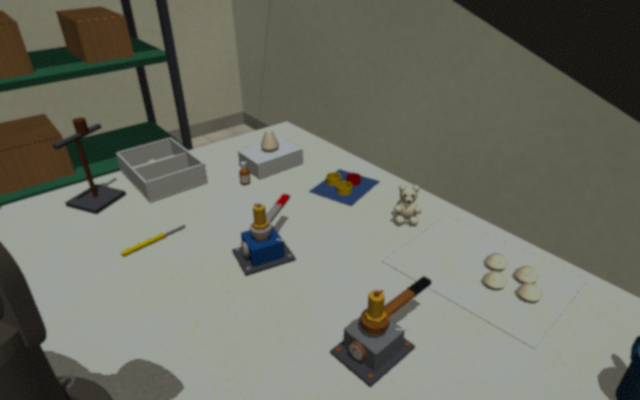

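The top view shows the blue block at about (258,245), with the brass nut at (248,245), the red grip at (218,187) and the white line at (278,232). In the side view the nut is at (261,217) and the red grip at (285,200). Next I'll turn these into positions.

```bash
cat > h.py <<'E'
import numpy as np,cv2
from scipy.spatial.transform import Rotation as R
def ray(f,uv):
    h=f["frame"].shape[0]; F=h/2/np.tan(np.radians(f["vertical_fov"]/2))
    d=np.array([(uv[0]-f["cx"])/F,-(uv[1]-f["cy"])/F,-1.])
    return np.array(f["origin"]),R.from_rotvec(f["attitude"]).apply(d)
def plane(f,uv,z):
    o,d=ray(f,uv); return o+d*(z-o[2])/d[2]
def proj(f,p):
    c=R.from_rotvec(f["attitude"]).inv().apply(np.asarray(p)-f["origin"])
    h=f["frame"].shape[0]; F=h/2/np.tan(np.radians(f["vertical_fov"]/2))
    return np.array([f["cx"]-F*c[0]/c[2],f["cy"]+F*c[1]/c[2]])
def cross(f1,u1,f2,u2):
    o1,d1=ray(f1,u1);o2,d2=ray(f2,u2)
    t=np.linalg.lstsq(np.c_[d1,-d2],o2-o1,rcond=None)[0]
    a,b=o1+t[0]*d1,o2+t[1]*d2; return (a+b)/2,np.linalg.norm(a-b)
def mask(f,lo,hi,box):
    m=cv2.inRange(cv2.cvtColor(f["frame"],cv2.COLOR_RGB2HSV),lo,hi); z=np.zeros_like(m)
    x0,y0,x1,y1=box; z[y0:y1,x0:x1]=m[y0:y1,x0:x1]; return z
def cen(m):
    y,x=np.nonzero(m); return np.array([x.mean(),y.mean()]),len(x)
E
python3 - <<'E'
from h import *
T=np.load("pics/top0.npy",allow_pickle=True).item();S=np.load("pics/side0.npy",allow_pickle=True).item()
rt,n1=cen(mask(T,(0,150,80),(8,255,255),(195,165,235,208)))
rs,n2=cen(mask(S,(0,150,80),(8,255,255),(270,190,300,212)))
print("red",rt,n1,plane(T,rt,.076),rs,n2,cross(T,rt,S,rs))
nt,n1=cen(mask(T,(15,120,80),(35,255,255),(237,232,262,258)))
ns,n2=cen(mask(S,(12,120,80),(35,255,255),(245,200,275,235)))
print("nut",nt,n1,plane(T,nt,.115),ns,n2,cross(T,nt,S,ns))
m=mask(T,(100,120,40),(130,255,255),(220,200,295,285))
c=max(cv2.findContours(m,0,2)[0],key=cv2.contourArea)
hu=cv2.convexHull(c); r=cv2.minAreaRect(hu);print("blue",r,plane(T,r[0],.052))
for p in cv2.boxPoints(r): print(plane(T,p,.052))
big=np.hstack([cv2.resize(T["frame"][195:290,205:300],None,fx=4.2,fy=4.2,interpolation=cv2.INTER_CUBIC),cv2.resize(S["frame"][185:280,220:315],None,fx=4.2,fy=4.2,interpolation=cv2.INTER_CUBIC)])
cv2.imwrite("pics/z.png",big[:,:,::-1])
E
```

```text
red [216.00729927 185.93065693] 274 [0.56997592 0.21896976 0.076     ] [282.65671642 199.29850746] 67 (array([0.56988493, 0.21912059, 0.0757213 ]), np.float64(0.0003026080068985067))
nut [248.71717172 244.87878788] 99 [0.47599788 0.15605606 0.115     ] [259.66917293 217.55639098] 266 (array([0.47516239, 0.15917507, 0.09824198]), np.float64(0.0017074107960920013))
blue ((253.4706268310547, 245.11766052246094), (41.71612548828125, 41.71612548828125), 14.03624439239502) [0.47533271 0.15811789 0.052     ]
[0.4494088  0.19898182 0.052     ]
[0.51680678 0.18497779 0.052     ]
[0.5014594  0.11693426 0.052     ]
[0.4342539  0.13151396 0.052     ]
```

View pics/z.png

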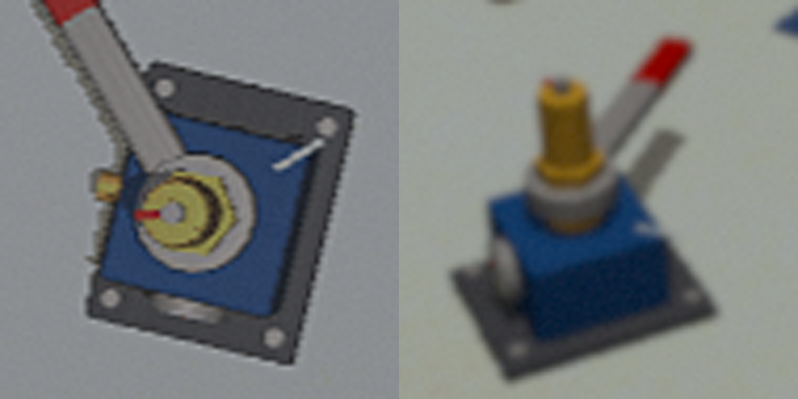

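The two views agree: the red grip is at z 0.0757, 112 mm from an axis at about (0.4755, 0.158). The handle heads 32.8° and the white line -57°. The red line points along +y, so about 1.0 rad of finger turning is left.

```bash
cat >> h.py <<'E'
def plan(P,rv=None,n=None,turns=None):
    "print one shift/turn (shares) from the present pose to TCP P with tool yaw (dir of tool x, deg) pointing down"
    from bench import telemetry
    o=telemetry.get_obs(); R0=R.from_rotvec(o["orientation"]); s=R0.inv().apply(np.asarray(P)-o["tcp_pos"])/.25
    M=R0.as_matrix(); yaw0=np.degrees(np.arctan2(M[1,0],M[0,0]))
    y=yaw0 if rv is None else rv
    c,sn=np.cos(np.radians(y)),np.sin(np.radians(y))
    Rt=R.from_matrix(np.array([[c,sn,0],[sn,-c,0],[0,0,-1.]]))
    t=(R0.inv()*Rt).as_rotvec()/np.pi
    print("yaw0 %.1f"%yaw0,"tilt",M[:,2].round(4),"shift",s.round(4),"turn",t.round(4))
E
python3 - <<'E'
from h import *
plan([.45,-.35,.256],-18+33);plan([.45,-.35,.256])
E
```

```text
yaw0 18.4 tilt [-6.0e-04  1.5e-03 -1.0e+00] shift [ 1.2649e+00 -8.0060e-01 -1.2000e-03] turn [-0.0005  0.      0.0191]
yaw0 18.4 tilt [-6.0e-04  1.5e-03 -1.0e+00] shift [ 1.2649e+00 -8.0060e-01 -1.2000e-03] turn [-0.0005  0.     -0.    ]
```

>>> {"op": "apply_moves", "data": {"rows": [[[0.25,-0.15,0],[0,0,-0.04]],[[0.5,-0.3,0],[0,0,-0.08]],[[0.75,-0.45,0],[0,0,-0.12]],[[0.95,-0.6,0],[0,0,-0.15]],[[0.95,-0.6,0],[0,0,-0.15]],[[0.95,-0.6,0],[0,0,-0.15]]]}}

```text
clock: 0.85
tcp_pos: [0.3935, -0.42, 0.2561]
orientation: [-2.893, -1.221, -0.001]
contact_force: [-0.1, 0.2, -0.5]
grip_width: 0.0855
gripper_force: 0.0
```

Run:
```python
from h import *
from bench import telemetry
o=telemetry.get_obs();print(o["joints"].round(2),o["tcp_pos"],o["clock"])
plan([.52,-.22,.256],66)
plan([.50,-.12,.256],76)
```

```text
[ 0.85  0.32 -0.17  1.79  0.06  1.04 -0.12] [ 0.39348359 -0.42002078  0.25611724] 0.85
yaw0 45.8 tilt [ 4.0e-04  1.3e-03 -1.0e+00] shift [ 0.9263 -0.1956  0.0017] turn [-1.000e-04 -4.000e-04 -1.124e-01]
yaw0 45.8 tilt [ 4.0e-04  1.3e-03 -1.0e+00] shift [ 1.157  -0.532   0.0022] turn [-1.00e-04 -4.00e-04 -1.68e-01]
```

>>> {"op": "apply_moves", "data": {"rows": [[[0.24,-0.06,0],[0,0,-0.03]],[[0.48,-0.12,0],[0,0,-0.06]],[[0.72,-0.18,0],[0,0,-0.09]],[[0.95,-0.24,0],[0,0,-0.13]],[[0.95,-0.24,0],[0,0,-0.13]],[[0.95,-0.24,0],[0,0,-0.13]]]}}

```text
clock: 1.6
tcp_pos: [0.5145, -0.2134, 0.2559]
orientation: [-2.594, -1.772, 0.002]
contact_force: [0.4, -1.6, -0.7]
grip_width: 0.0857
gripper_force: 0.0
```

Run:
```python
from h import *
from bench import telemetry
o=telemetry.get_obs();print(o["joints"].round(2),o["tcp_pos"],o["clock"])
plan([.50,.02,.256],96)
```

```text
[ 0.57  0.31 -0.35  1.82  0.12  1.03 -0.2 ] [ 0.51447548 -0.21344131  0.25589472] 1.6
yaw0 68.7 tilt [-1.2e-03 -7.0e-04 -1.0e+00] shift [ 0.8489 -0.3933 -0.001 ] turn [-0.0003  0.0003 -0.1517]
```

>>> {"op": "apply_moves", "data": {"rows": [[[0.22,-0.1,0],[0,0,-0.04]],[[0.44,-0.2,0],[0,0,-0.08]],[[0.65,-0.3,0],[0,0,-0.12]],[[0.85,-0.39,0],[0,0,-0.15]],[[0.85,-0.39,0],[0,0,-0.15]],[[0.85,-0.39,0],[0,0,-0.15]]]}}

```text
clock: 2.35
tcp_pos: [0.5011, 0.0191, 0.2561]
orientation: [2.11, 2.327, -0.002]
contact_force: [-0.3, 0.0, -0.0]
grip_width: 0.0856
gripper_force: 0.0
```

Run:
```python
from h import *
from bench import telemetry
o=telemetry.get_obs();print(o["joints"].round(2),o["tcp_pos"],o["clock"])
plan([.4755,.158,.20],125)
```

```text
[ 0.32  0.24 -0.56  1.93  0.15  1.01 -0.21] [0.50112236 0.0191074  0.25608617] 2.35
yaw0 95.6 tilt [-5.0e-04 -1.2e-03 -1.0e+00] shift [ 0.5632 -0.0477  0.2237] turn [-0.0003  0.0003 -0.1634]
```

>>> {"op": "apply_moves", "data": {"rows": [[[0.2,-0.015,0],[0,0,-0.05]],[[0.4,-0.035,0],[0,0,-0.1]],[[0.563,-0.048,0],[0,0,-0.15]],[[0.563,-0.048,0.1],[0,0,-0.163]],[[0.563,-0.048,0.2],[0,0,-0.163]],[[0.563,-0.048,0.22],[0,0,-0.163]],[[0.563,-0.048,0.22],[0,0,-0.163]]]}}

```text
clock: 3.22
tcp_pos: [0.4755, 0.1591, 0.2014]
orientation: [-1.45, -2.787, 0.001]
contact_force: [-0.2, -0.1, 0.7]
grip_width: 0.0855
gripper_force: 0.0
```

Run:
```python
from h import *
from bench import telemetry,grab_frame
o=telemetry.get_obs();print(o["joints"].round(2),o["tcp_pos"],o["clock"])
f=grab_frame("wrist");np.save("pics/w0.npy",f,allow_pickle=True)
im=f["frame"].copy()
for p in([.4755,.158,.124],[.57,.219,.076],[.4755,.158,.086]):
    u=proj(f,p);print(u);cv2.circle(im,(int(u[0]),int(u[1])),3,(255,0,255),-1)
cv2.imwrite("pics/w0.png",im[:,:,::-1])
```

```text
[ 0.14  0.34 -0.7   1.98  0.27  0.92 -0.09] [0.47545759 0.15913743 0.20138419] 3.225
[316.80129364 221.86381056]
[453.7725111  204.33687161]
[317.18287906 203.47698038]
```

View pics/w0.png

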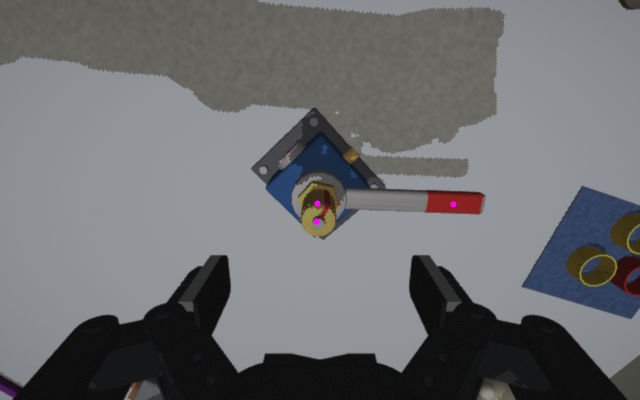

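The wrist view shows the nut top at (318,221), against a predicted (317,222), so the position holds. I'll descend and take a light grip.

>>> {"op": "apply_moves", "data": {"rows": [[[-0.003,0,0.1],[0,0,0]],[[-0.003,0,0.2],[0,0,0]],[[-0.003,0,0.28],[0,0,0]],[[-0.003,0,0.352],[0,0,0]],[[-0.003,0,0.352],[0,0,0]],[[-0.003,0,0.352],[0,0,0]]], "jaw": 0.4, "newtons": 25}}

```text
clock: 4.03
tcp_pos: [0.4758, 0.1602, 0.1141]
orientation: [1.446, 2.788, 0.001]
contact_force: [0.4, -0.0, 0.3]
grip_width: 0.0599
gripper_force: 0.0
```

>>> {"op": "apply_moves", "data": {"rows": [[[0,0,0],[0,0,0]],[[0,0,0],[0,0,0]],[[0,0,0],[0,0,0]],[[0,0,0],[0,0,0]],[[0,0,0],[0,0,0]],[[0,0,0],[0,0,0]],[[0,0,0],[0,0,0]],[[0,0,0],[0,0,0]]], "jaw": -1, "newtons": 25}}

```text
clock: 5.03
tcp_pos: [0.4745, 0.1592, 0.1139]
orientation: [-1.447, -2.789, 0.004]
contact_force: [-5.1, -2.6, 10.0]
grip_width: 0.0232
gripper_force: 24.4
```

>>> {"op": "apply_moves", "data": {"rows": [[[0,-0.007,-0.004],[0,0,0]],[[0,-0.007,-0.004],[0,0,0.05]],[[0,-0.007,-0.004],[0,0,0.1]],[[0,-0.007,-0.004],[0,0,0.15]],[[0,-0.007,-0.004],[0,0,0.2]],[[0,-0.007,-0.004],[0,0,0.24]],[[0,-0.007,-0.004],[0,0,0.28]],[[0,-0.007,-0.004],[0,0,0.28]]]}}

```text
clock: 6.02
tcp_pos: [0.4753, 0.1592, 0.1142]
orientation: [2.497, 1.905, 0.005]
contact_force: [5.6, 1.5, -10.0]
grip_width: 0.0232
gripper_force: 25.8
```

Run:
```python
from h import *
from bench import telemetry,grab_frame
o=telemetry.get_obs();print(o["joints"].round(2),o["tcp_pos"],o["contact_force"],o["moment"],o["clock"])
f=grab_frame("top")
rt,n1=cen(mask(f,(0,150,80),(8,255,255),(195,165,235,208)));print(rt,n1)
```

```text
[-0.1   0.42 -0.43  2.07  0.26  0.7  -0.96] [0.47530967 0.15922167 0.11421838] [ 5.62803513  1.5346359  -9.98051532] [ 0.26147696 -1.30112134 -0.023178  ] 6.025
[215.94472362 183.28643216] 199
```

>>> {"op": "apply_moves", "data": {"rows": [[[0,0,0],[0,0,0.03]],[[0,0,0],[0,0,0.06]],[[0,0,0],[0,0,0.09]],[[0,0,0],[0,0,0.12]],[[0,0,0],[0,0,0.15]],[[0,0,0],[0,0,0.15]]]}}

```text
clock: 6.82
tcp_pos: [0.4757, 0.1588, 0.1146]
orientation: [2.872, 1.27, 0.006]
contact_force: [6.4, -0.2, -5.6]
grip_width: 0.0235
gripper_force: 25.8
```

Run:
```python
from h import *
from bench import telemetry,grab_frame
o=telemetry.get_obs();print(o["joints"].round(2),o["tcp_pos"],o["contact_force"],o["moment"],o["clock"])
f=grab_frame("top");g=grab_frame("wrist")
rt,n1=cen(mask(f,(0,150,80),(8,255,255),(195,165,235,208)));print(rt,n1)
rw,n=cen(mask(g,(0,150,80),(8,255,255),(0,0,640,400)));print(rw,n,proj(g,[.57,.219,.076]))
plan([.4755,.159,.2])
```

```text
[-0.19  0.41 -0.31  2.07  0.2   0.69 -1.37] [0.47570945 0.15883289 0.11460183] [ 6.35630256 -0.18697713 -5.63914809] [-0.1567256  -1.21644226  0.06189385] 6.825
[215.89032258 182.02580645] 155
[377.82991202  51.98269795] 3410 [384.91738582  31.50440137]
yaw0 47.8 tilt [ 3.5e-03  8.0e-04 -1.0e+00] shift [ 0.001  -0.0004 -0.3416] turn [ 0.0007 -0.001  -0.    ]
```

>>> {"op": "apply_moves", "data": {"rows": [[[0,0,0],[0,0,0.03]],[[0,0,0],[0,0,0.06]]]}}

```text
clock: 7.18
tcp_pos: [0.4757, 0.1585, 0.1147]
orientation: [2.98, 0.992, 0.005]
contact_force: [3.7, -3.4, -3.4]
grip_width: 0.0233
gripper_force: 26.1
```

Run:
```python
from h import *
from bench import telemetry
o=telemetry.get_obs();print(o["tcp_pos"],o["contact_force"],o["moment"],o["clock"])
plan([.4755,.159,.2])
```

```text
[0.47565203 0.15852527 0.11469608] [ 3.65666605 -3.37313436 -3.37015561] [-0.51162392 -1.00289014  0.47010525] 7.175
yaw0 36.8 tilt [ 3.4e-03  3.0e-04 -1.0e+00] shift [ 0.0017 -0.0013 -0.3412] turn [ 0.0006 -0.0009 -0.    ]
```

>>> {"op": "apply_moves", "data": {"rows": [[[0,0,0],[0,0,0]],[[0,0,0],[0,0,0]],[[0,0,0],[0,0,0]],[[0,0,-0.1],[0,0,0]],[[0,0,-0.2],[0,0,0]],[[0,0,-0.34],[0,0,0]],[[0,0,-0.5],[0,0,0]],[[0,0,-0.5],[0,0,0]]], "jaw": 0.5}}

```text
clock: 8.18
tcp_pos: [0.4755, 0.1598, 0.2424]
orientation: [-2.979, -0.997, -0.01]
contact_force: [0.2, 0.5, 0.6]
grip_width: 0.064
gripper_force: 0.0
```

Run:
```python
from h import *
from bench import telemetry,grab_frame
o=telemetry.get_obs();print(o["joints"].round(2),o["tcp_pos"],o["moment"],o["clock"])
g=grab_frame("wrist");f=grab_frame("side");T=grab_frame("top")
u=proj(g,[.4755,.158,.124]);print(u)
x,y=[int(v) for v in u]
a=cv2.resize(g["frame"][max(0,y-60):y+60,x-50:x+150],(800,480),interpolation=cv2.INTER_CUBIC)
cv2.imwrite("pics/n1.png",a[:,:,::-1])
c=np.hstack([cv2.resize(F["frame"][q:q+90,p:p+90],(400,400),interpolation=cv2.INTER_CUBIC) for F,p,q in((f,220,185),(T,205,165))])
cv2.imwrite("pics/n2.png",c[:,:,::-1])
```

```text
[-0.18  0.22 -0.3   1.97  0.08  0.96 -1.45] [0.47545283 0.15979581 0.24238166] [ 0.04496482 -0.00100668  0.02150205] 8.175
[321.52845252 204.34330728]
```

View pics/n1.png

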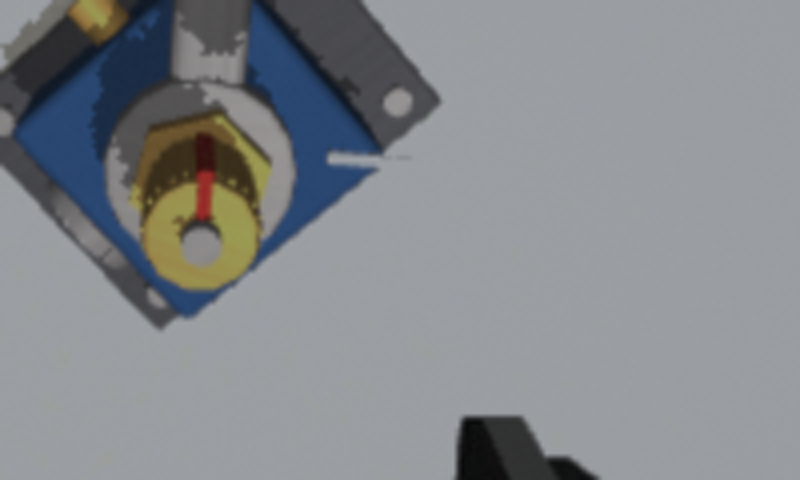

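The red line now runs along the handle, straight up from (203,220) to (203,135). The moment also rose to 0.47 N m, so the nut is finger-tight. The next step is to turn the tool half a turn (for joint 7's range) and go over the red grip.

Run:
```python
from h import *
from bench import grab_frame
T=grab_frame("top")
m=mask(T,(0,150,80),(8,255,255),(195,165,235,208));rt,n=cen(m);print(rt,n,plane(T,rt,.076))
plan([.57,.219,.2],-55)
```

```text
[216.02097902 185.88811189] 286 [0.57004616 0.21895071 0.076     ]
yaw0 37.0 tilt [-1.9e-03 -8.0e-04 -1.0e+00] shift [0.4555 0.0402 0.1518] turn [4.000e-04 6.000e-04 5.111e-01]
```

>>> {"op": "apply_moves", "data": {"rows": [[[0.1,0.01,0],[0,0,-0.055]],[[0.2,0.02,0],[0,0,-0.11]],[[0.3,0.03,0],[0,0,-0.165]],[[0.4,0.04,0],[0,0,-0.22]],[[0.455,0.04,0],[0,0,-0.275]],[[0.455,0.04,0],[0,0,-0.33]],[[0.455,0.04,0],[0,0,-0.385]],[[0.455,0.04,0],[0,0,-0.44]],[[0.455,0.04,0],[0,0,-0.49]],[[0.455,0.04,0],[0,0,-0.49]]]}}

```text
clock: 9.62
tcp_pos: [0.5701, 0.219, 0.2378]
orientation: [-1.447, -2.786, 0.002]
contact_force: [-0.6, 0.7, -0.1]
grip_width: 0.0637
gripper_force: 0.0
```

>>> {"op": "apply_moves", "data": {"rows": [[[0,0,0.02],[0,0,-0.055]],[[0,0,0.04],[0,0,-0.11]],[[0,0,0.06],[0,0,-0.165]],[[0,0,0.08],[0,0,-0.22]],[[0,0,0.1],[0,0,-0.275]],[[0,0,0.12],[0,0,-0.33]],[[0,0,0.15],[0,0,-0.385]],[[0,0,0.15],[0,0,-0.44]],[[0,0,0.15],[0,0,-0.487]],[[0,0,0.15],[0,0,-0.487]]]}}

```text
clock: 10.88
tcp_pos: [0.5704, 0.2191, 0.2009]
orientation: [0.882, -3.014, -0.001]
contact_force: [-0.6, 0.5, 0.6]
grip_width: 0.0642
gripper_force: 0.0
```

Run:
```python
from h import *
from bench import telemetry,grab_frame
o=telemetry.get_obs();print(o["joints"].round(2),o["tcp_pos"],o["clock"])
plan([.5697,.2192,.08],-147.2)
g=grab_frame("wrist");m=mask(g,(0,150,80),(8,255,255),(0,0,640,400))
rw,n=cen(m);print(rw,n,plane(g,rw,.076))
```

```text
[ 0.17  0.59 -0.89  1.72  0.51  1.08  1.26] [0.57039384 0.21911436 0.20091302] 10.875
yaw0 -147.4 tilt [-0.0016 -0.     -1.    ] shift [0.0015 0.0014 0.4837] turn [ 0.0003 -0.0004 -0.0011]
[319.66232639 183.359375  ] 1152 [0.56037761 0.21355043 0.076     ]
```

>>> {"op": "apply_moves", "data": {"rows": [[[0.002,0.002,0.12],[0,0,0]],[[0.002,0.002,0.24],[0,0,0]],[[0.002,0.002,0.34],[0,0,0]],[[0.002,0.002,0.42],[0,0,0]],[[0.002,0.002,0.484],[0,0,0]],[[0.002,0.002,0.484],[0,0,0]]]}}

```text
clock: 11.68
tcp_pos: [0.5695, 0.2192, 0.0798]
orientation: [0.886, -3.012, 0.0]
contact_force: [0.2, -0.2, 0.3]
grip_width: 0.0641
gripper_force: 0.0
```

>>> {"op": "apply_moves", "data": {"rows": [[[0,0,0],[0,0,0]],[[0,0,0],[0,0,0]],[[0,0,0],[0,0,0]],[[0,0,0],[0,0,0]],[[0,0,0],[0,0,0]],[[0,0,0],[0,0,0]],[[0,0,0],[0,0,0]]], "jaw": -1, "newtons": 40}}

```text
clock: 12.55
tcp_pos: [0.5706, 0.2195, 0.0817]
orientation: [-0.887, 3.012, -0.001]
contact_force: [0.0, -1.8, 5.2]
grip_width: 0.0175
gripper_force: 41.4
```

Run:
```python
from h import *
from bench import telemetry
o=telemetry.get_obs();print(o["joints"].round(2),o["tcp_pos"],o["contact_force"],o["moment"],o["clock"])
plan(o["tcp_pos"])
A=np.array([.4755,.1585]);v=o["tcp_pos"][:2]-A;print(np.hypot(*v),np.degrees(np.arctan2(v[1],v[0])))
R0=R.from_rotvec(o["orientation"])
for d in range(9,91,9):
    a=-np.radians(d);w=np.array([[np.cos(a),-np.sin(a)],[np.sin(a),np.cos(a)]])@v
    s=R0.inv().apply(np.r_[w-v,0])/.25;print(d,s.round(3),d/180)
```

```text
[ 0.1   0.72 -0.79  1.8   0.65  0.89  1.15] [0.57061818 0.21947852 0.08166059] [ 0.01938071 -1.75395436  5.17147767] [-0.33614226  0.11158693  0.0139182 ] 12.55
yaw0 -147.2 tilt [ 0.0014 -0.     -1.    ] shift [0. 0. 0.] turn [-0.0002  0.0004 -0.    ]
0.11298605031544358 32.66318715366564
9 [ 0.006 -0.071  0.   ] 0.05
18 [ 0.022 -0.14   0.   ] 0.1
27 [ 0.05  -0.205  0.   ] 0.15
36 [ 0.087 -0.265  0.   ] 0.2
45 [ 0.133 -0.319  0.   ] 0.25
54 [ 0.187 -0.365  0.   ] 0.3
63 [ 0.248 -0.402  0.   ] 0.35
72 [ 0.313 -0.429 -0.   ] 0.4
81 [ 0.382 -0.445 -0.   ] 0.45
90 [ 0.453 -0.451 -0.   ] 0.5
```

>>> {"op": "apply_moves", "data": {"rows": [[[0.001,-0.035,0],[0,0,0.025]],[[0.006,-0.071,0],[0,0,0.05]],[[0.0125,-0.1055,0],[0,0,0.075]],[[0.022,-0.14,0],[0,0,0.1]],[[0.034,-0.173,0],[0,0,0.125]],[[0.05,-0.205,0],[0,0,0.15]],[[0.067,-0.236,0],[0,0,0.175]],[[0.087,-0.266,0],[0,0,0.2]],[[0.108,-0.294,0],[0,0,0.225]],[[0.133,-0.32,0],[0,0,0.25]]]}}

```text
clock: 13.8
tcp_pos: [0.5867, 0.137, 0.0818]
orientation: [0.329, 3.121, 0.007]
contact_force: [3.8, 5.5, -0.1]
grip_width: 0.0173
gripper_force: 44.7
```

Run:
```python
from h import *
from bench import telemetry,grab_frame
o=telemetry.get_obs();print(o["joints"].round(2),o["tcp_pos"],o["contact_force"],o["moment"],o["clock"])
plan(o["tcp_pos"])
A=np.array([.4755,.1585]);v=o["tcp_pos"][:2]-A;print(np.hypot(*v),np.degrees(np.arctan2(v[1],v[0])))
```

```text
[ 0.12  0.65 -0.62  1.84  0.5   0.81  0.61] [0.58669826 0.13697586 0.08176206] [ 3.8290827   5.48044298 -0.08583648] [ 0.87619924 -0.64966001  1.03716358] 13.8
yaw0 168.0 tilt [ 0.0042  0.0039 -1.    ] shift [0. 0. 0.] turn [0.0015 0.001  0.    ]
0.11326226933942973 -10.955006786976153
```

>>> {"op": "apply_moves", "data": {"rows": [[[0.001,-0.035,0],[0,0,0.025]],[[0.006,-0.071,0],[0,0,0.05]],[[0.0125,-0.1055,0],[0,0,0.075]],[[0.022,-0.14,0],[0,0,0.1]],[[0.034,-0.173,0],[0,0,0.125]],[[0.05,-0.205,0],[0,0,0.15]],[[0.067,-0.236,0],[0,0,0.175]],[[0.087,-0.266,0],[0,0,0.2]],[[0.108,-0.294,0],[0,0,0.225]],[[0.108,-0.294,0],[0,0,0.225]]]}}

```text
clock: 15.05
tcp_pos: [0.5452, 0.0686, 0.0817]
orientation: [1.389, 2.814, 0.004]
contact_force: [4.5, 0.4, 2.5]
grip_width: 0.0174
gripper_force: 41.5
```

Run:
```python
from h import *
from bench import telemetry,grab_frame
o=telemetry.get_obs();print(o["joints"].round(2),o["tcp_pos"],o["contact_force"],o["moment"],o["clock"])
plan(o["tcp_pos"])
A=np.array([.4755,.1585]);v=o["tcp_pos"][:2]-A;print(np.hypot(*v),np.degrees(np.arctan2(v[1],v[0])))
g=grab_frame("wrist");cv2.imwrite("pics/w3.png",g["frame"][:,:,::-1])
```

```text
[ 0.12  0.54 -0.46  1.97  0.36  0.7   0.1 ] [0.54517528 0.06860349 0.08170821] [4.46937067 0.41146132 2.45466269] [-0.04008117 -0.84687524  0.5310476 ] 15.05
yaw0 127.4 tilt [ 3.9e-03  7.0e-04 -1.0e+00] shift [0. 0. 0.] turn [0.0011 0.0006 0.    ]
0.11373666023435507 -52.22213249292153
```

View pics/w3.png

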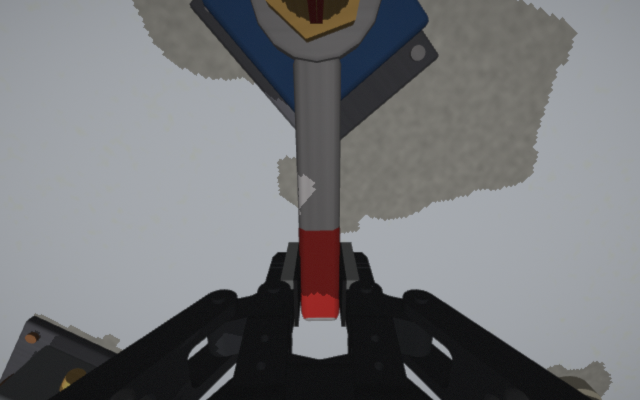

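The handle is gripped squarely with the red grip at (320,270), about 5° short of the target.

>>> {"op": "apply_moves", "data": {"rows": [[[0.0005,-0.02,0],[0,0,0.014]],[[0.0017,-0.038,0],[0,0,0.027]],[[0.0017,-0.038,0],[0,0,0.027]],[[0.0017,-0.038,0],[0,0,0.027]]]}}

```text
clock: 15.6
tcp_pos: [0.5377, 0.0632, 0.0817]
orientation: [1.507, 2.753, 0.004]
contact_force: [5.1, -0.2, 2.3]
grip_width: 0.0174
gripper_force: 42.2
```

Run:
```python
from h import *
from bench import telemetry,grab_frame
o=telemetry.get_obs();print(o["tcp_pos"],o["contact_force"],o["moment"],o["clock"])
plan(o["tcp_pos"])
A=np.array([.4755,.1585]);v=o["tcp_pos"][:2]-A;print(np.hypot(*v),np.degrees(np.arctan2(v[1],v[0])))
```

```text
[0.53766348 0.06320144 0.0816579 ] [ 5.0779628  -0.22609023  2.26762965] [-0.0468425  -0.94679428  0.67414156] 15.6
yaw0 122.6 tilt [ 3.7e-03  8.0e-04 -1.0e+00] shift [0. 0. 0.] turn [0.0011 0.0004 0.    ]
0.11378098673290893 -56.88349146262057
```

Now at -56.9°, effectively on target. I'll release, lift straight up and check by camera.

>>> {"op": "apply_moves", "data": {"rows": [[[0,0,0],[0,0,0]],[[0,0,0],[0,0,0]],[[0,0,0],[0,0,0]],[[0,0,-0.1],[0,0,0]],[[0,0,-0.25],[0,0,0]],[[0,0,-0.45],[0,0,0]],[[0,0,-0.65],[0,0,0]],[[0,0,-0.8],[0,0,0]],[[0,0,-0.8],[0,0,0]]], "jaw": 0.4}}

```text
clock: 16.73
tcp_pos: [0.5371, 0.0631, 0.2838]
orientation: [1.51, 2.75, 0.005]
contact_force: [-0.8, 0.2, 0.3]
grip_width: 0.0598
gripper_force: 0.0
```

Run:
```python
from h import *
from bench import telemetry,grab_frame
o=telemetry.get_obs();print(o["tcp_pos"],o["contact_force"],o["clock"])
g=grab_frame("wrist");T=grab_frame("top")
u=proj(g,[.4755,.1585,.076]);print(u)
for n,F in(("w",g),("t",T)):
    m=mask(F,(0,150,80),(8,255,255),(0,0,640,400))
    for c in cv2.findContours(m,0,2)[0]:
        if cv2.contourArea(c)>60:
            M=cv2.moments(c);q=np.array([M["m10"],M["m01"]])/M["m00"];P=plane(F,q,.076);v=P[:2]-[.4755,.1585]
            print(n,q,cv2.contourArea(c),P,np.hypot(*v),np.degrees(np.arctan2(v[1],v[0])))
cv2.imwrite("pics/w4.png",g["frame"][:,:,::-1])
```

```text
[0.53708688 0.06310648 0.28381469] [-0.81725701  0.23113159  0.3072139 ] 16.725
[316.21402682  58.60891044]
w [318.94901961 171.65158371] 552.5 [0.5370747  0.06637458 0.076     ] 0.11080855987891175 -56.242061295108975
```

View pics/w4.png

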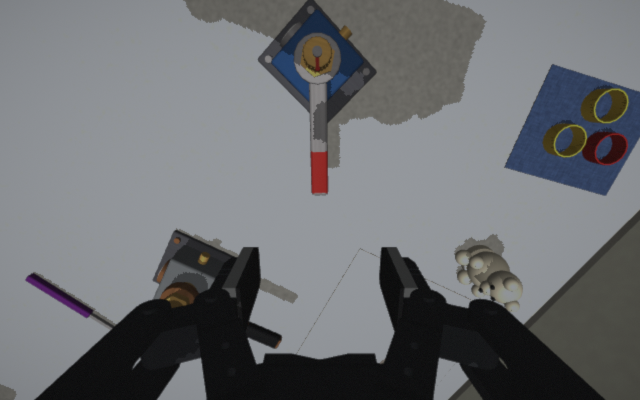

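The handle with its red grip at (319,172) now covers the white line. The nut's red line lies along it, and the wrench has turned about 89°. The gripper is clear of everything, so I'm handing in.

```bash
python3 -c "
from bench import job
print(job.hand_in())"
```

```text
the job is handed in; nothing more can be done
None
```

I turned the nut finger-tight by hand with a light grip, tightened it about 89° further with the wrench until the handle covered the white line, let go, and handed the job in at about 17 s; no verdict was shown.

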